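# Make up two compression-test kits for freeze-dried samples

### The job

Make up the two compression-test kits. The blue tray gets the green-lidded jar on its jar pad and, on its weight hanger, the brass disc at the bottom with the steel disc on top, their slots turned a quarter turn from one another so that neither slides off; the white tray gets the orange-lidded jar on its pad and the red disc on its hanger. Set everything down without dropping it, discs flat and centred on the rod, jars upright and wholly on their pads, and leave the white-lidded jar, the wash bottle and the spatula where they are.

Things in the scene. Friction and masses are not known exactly. Their poses are not given: they have to be found in the camera images.
- brass_disc_mid (a point): Slotted weight: yellow brass disc, diameter 60 mm, 14 mm thick, lying flat on the bench. A slot 16 mm wide, right through it, runs from the centre (inner end 8 mm behind it) out through the rim. Point: its centre, half-way up; x axis along the slot, out of its open end; z up. About 290 g. Lifts by the rim either side of the slot (pinched along y).
- steel_disc_mid (a point): Slotted weight: bare grey steel disc, diameter 50 mm, 12 mm thick, lying flat on the bench. A slot 16 mm wide, right through it, runs from the centre (inner end 8 mm behind it) out through the rim. Point: its centre, half-way up; x axis along the slot, out of its open end; z up. About 160 g. Lifts by the rim either side of the slot (pinched along y).
- red_disc_mid (a point): Slotted weight: red painted disc, diameter 56 mm, 14 mm thick, lying flat on the bench. A slot 16 mm wide, right through it, runs from the centre (inner end 8 mm behind it) out through the rim. Point: its centre, half-way up; x axis along the slot, out of its open end; z up. About 240 g. Lifts by the rim either side of the slot (pinched along y).
- green_jar_mid (a point): Sample jar, upright glass cylinder, lid green, of the same width: diameter 42 mm, 60 mm tall overall (lid 15 mm), about 90 g, white dried sample inside. Point: its centre, half-way up (30 mm over its foot); z up.
- orange_jar_mid (a point): Sample jar, upright glass cylinder, lid orange, of the same width: diameter 42 mm, 60 mm tall overall (lid 15 mm), about 90 g, white dried sample inside. Point: its centre, half-way up (30 mm over its foot); z up.
- blue_kit: Blue kit tray, fixed, rim 10 mm high; spans x -50 to 50, y -50 to 170 mm. Origin: on the bench under the axis of its weight hanger; z up, +y towards its jar pad. Hanger: dark plate, diameter 50 mm, top 26 mm over the bench; plain upright rod, diameter 7 mm, tip at 72 mm, no head: discs go over it from above. Pad: black rubber, grey middle, diameter 68 mm, centred 120 mm along +y from the rod, top 9 mm over the bench.
- white_kit: White kit tray, fixed, rim 10 mm high; spans x -50 to 50, y -50 to 170 mm. Origin: on the bench under the axis of its weight hanger; z up, +y towards its jar pad. Hanger: dark plate, diameter 50 mm, top 26 mm over the bench; plain upright rod, diameter 7 mm, tip at 72 mm, no head: discs go over it from above. Pad: black rubber, grey middle, diameter 68 mm, centred 120 mm along +y from the rod, top 9 mm over the bench.
- clear_jar_mid (a point): Sample jar, upright glass cylinder, lid white, of the same width: diameter 42 mm, 60 mm tall overall (lid 15 mm), about 90 g, white dried sample inside. Point: its centre, half-way up (30 mm over its foot); z up. Not part of either kit: leave it.
- wash_bottle: Bystander: translucent white wash bottle with a red cap and bent spout, 68 mm across and about 190 mm tall, standing left of the trays. Origin: centre of its underside.
- spatula: Bystander: slim steel laboratory spatula, 200 mm long, 14 mm wide at its broad end, 5 mm high, lying on the bench right of the trays. Origin: on its underside, near its middle; x along it towards the broad end.
Not all that is in view belongs to the job. Leave any black or purple look-alike of the part that bears green_jar_mid alone. Several things look just like the part that bears steel_disc_mid: the one meant starts farthest to the robot's right.

How it is judged:
At the end, for the whole second after the job is handed in: Discs flat and seated (4 mm in height) within 10 mm of their rod: on blue brass, then steel, slots 60 to 120 degrees apart; on white red. Jars upright, on their pads within 13 mm along each tray axis: green on blue, orange on white. All released and at rest (horizontal distance between each of brass_disc_mid, steel_disc_mid and blue_kit below 0.01 m and z of brass_disc_mid in the frame of blue_kit between 0.029 and 0.037 m and angle between each of brass_disc_mid, steel_disc_mid, red_disc_mid, green_jar_mid, orange_jar_mid's own z axis and vertical below 0.12 rad and z of steel_disc_mid in the frame of blue_kit between 0.042 and 0.05 m and horizontal distance between red_disc_mid and white_kit below 0.01 m and z of red_disc_mid in the frame of white_kit between 0.029 and 0.037 m and x of green_jar_mid in the frame of blue_kit between -0.013 and 0.013 m and y of green_jar_mid in the frame of blue_kit between 0.107 and 0.133 m and z of green_jar_mid in the frame of blue_kit between 0.034 and 0.044 m and x of orange_jar_mid in the frame of white_kit between -0.013 and 0.013 m and y of orange_jar_mid in the frame of white_kit between 0.107 and 0.133 m and z of orange_jar_mid in the frame of white_kit between 0.034 and 0.044 m and angle between the x axis of brass_disc_mid and the x axis of steel_disc_mid, either way round above 1.05 rad and linear speed of each of brass_disc, steel_disc, red_disc, green_jar, orange_jar below 0.02 m/s); the robot touches nothing.
It fails at once if a disc or jar is dropped (untouched by the fingers and faster than 0.6 m/s, a fall of about 18 mm) ((contact force between brass_disc and the fingers below 0.05 N and linear speed of brass_disc above 0.6 m/s) or (contact force between steel_disc and the fingers below 0.05 N and linear speed of steel_disc above 0.6 m/s) or (contact force between red_disc and the fingers below 0.05 N and linear speed of red_disc above 0.6 m/s) or (contact force between green_jar and the fingers below 0.05 N and linear speed of green_jar above 0.6 m/s) or (contact force between orange_jar and the fingers below 0.05 N and linear speed of orange_jar above 0.6 m/s)).
It fails at once if a jar is tipped by more than about 35 degrees (angle between any of green_jar_mid, orange_jar_mid's own z axis and vertical above 0.6 rad).
It fails at once if the white-lidded jar is moved more than 25 mm (distance of clear_jar_mid from where it was at the start of the episode above 0.025 m).
It fails at once if the wash bottle is moved more than 25 mm (distance of wash_bottle from where it was at the start of the episode above 0.025 m).
It fails at once if the spatula is moved more than 25 mm (distance of spatula from where it was at the start of the episode above 0.025 m).
It also fails if it takes over 109 s, if anything falls off the work surface, if the arm or the gripper's body presses on something with over 40 N, if the wrist force passes 120 N, or if a joint passes its speed limit or range.

### The arm

A 6-joint arm with a two-finger parallel gripper is mounted at the origin on the work surface. World frame = base frame: x ahead of the robot, y to its left, z up, the work surface at z = 0. Lengths are in m, angles in rad, forces in N, time in s.
With the tool pointing down it reaches from about 0.3 to 0.875 m from the base axis. Payload 4.2 kg.
Tool frame: the origin (TCP) lies midway between the tips of the shut fingers; the grasp point (between the pads) lies 19 mm behind it; z points along the fingers, y is the line along which they close (so a half turn about z gives the same grasp; the last joint's range is limited). The gripper opens to 85 mm and grips with 20 to 120 N. Pads are 22 mm wide; open, the fingers measure 114 mm over their backs; the gripper's body (76 mm by 85 mm) begins 54 mm behind the grasp point. The pads swing forward as they close: fully open they stand 13 mm farther back than shut.
Start: joints at [1.289, 0.32, 1.565, -0, 1.257, -0.02], TCP at [0.149, 0.555, 0.231] pointing down, gripper open.
Joint ranges: [-3.11, 3.11], [-0.84, 2.01], [0.21, 2.61], [-1.34, 4.49], [0.05, 2.63], [-2.56, 2.56]. Speed limits (rad/s): [2.57, 2.57, 3.14, 3.14, 3.14, 3.14].

### API

Orientations are given as a rotation vector (axis times angle).
In Python, from bench import observe, grab_frame, camera_model, finish_job gives the robot as it stands. The module is installed in compiled form; this text tells all that it offers.
- The arm moves only by the shell command python3 -m jog 'ROWS' [FORCE]. ROWS is JSON, a list of rows, each a list of 3 entries, a list of its own where there are three numbers: the shift along the tool's x, y, z in mm, then the turn about the tool's z in degrees, then the closure, from 0 (fully open) to 1 (shut). A call has 1 to 12 rows; each row shifts and turns the commanded pose from where the row before left it, along the tool's axes as they then stand; what a row does not reach is not made up. A row lasts 1/12 s, in which the tool goes at most 41.7 mm and 7.16 degrees, less where a joint would pass 70% of its speed; a pose out of reach is approached as far as the arm can. A call is refused whole if a number of a shift passes 41.7 or a number of a turn 7.16, either way. A call with a gripper value outside its range is refused whole. The fingers move at their own pace and stop on an object; FORCE is the grip in N (left out, the last holds). Time passes only in rows, so rows that do not move let the fingers close. It gives the time, the measured TCP pose, the force, the opening and the grip force at its end, in the units of the state.
- observe(): the state, without advancing time (a new reading comes with each control period).
- grab_frame(name): name is "scene" or "side" or "wrist"; returns (picture, depth): 400x640x3 uint8, blue, green, red; 400x640 float32, m along the optical axis (not along the pixel's ray), 0 where there is no reading.
- camera_model(name): a dict with "intrinsics" (3x3 intrinsics, pixels), "R" (3x3) and "t" (3): a world point X has camera coordinates R X + t; the wrist camera has in their place "mount" (4x4, takes a point from camera to tool coordinates, whose origin is the TCP and whose axes are the flange's). Camera axes: x right, y down, z forward; pixel columns grow to the right and rows downward; lengths in m; the calibration is good to about 2 mm. A picture is of the moment at which its call begins: read the wrist's pose just before it. camera_model takes no time and is no camera call.
- finish_job(): hands the job in; it is judged then, once.
The state is a dict: "clock": time; "joint_positions": joint angles; "dq": joint speeds; "joint_efforts": joint torques, N m; "tool_pos": TCP position; "orientation": TCP orientation; "contact_force": force on the tool from outside, world axes, zero at the start; "ft_torque": the same for the moment, N m; "grip_width": finger opening in m; "grip_force": force on a finger pad.
Only numpy, scipy, OpenCV 4.12 (cv2) and the standard library are available. Lean on these libraries where they do the work, as an engineer would, in place of code of your own. Each camera call takes 0.05 s, during which the arm holds its last target. There are 200 camera calls.

## Working session

There is one attempt and no reset: what is moved stays moved. The work goes in short steps, Python scripts to look and compute and a shell command to move; the robot and the scene stay as the last step left them, time stands still between calls to the robot, and variables do not carry over. Pictures are saved under pics/ and viewed, at most 14 in all, crops included, and the job is handed in when it is done.

```bash
mkdir -p pics
python3 - <<'E'
from bench import *
import cv2,numpy as np
print(observe())
for n in("scene","side","wrist"):
    p,d=grab_frame(n);cv2.imwrite(f"pics/{n}0.png",p);np.savez(f"pics/{n}0.npz",p=p,d=d)
    m=camera_model(n);print(n,{k:np.round(v,3).tolist() for k,v in m.items()})
E
```

```text
{'clock': 0.0, 'joint_positions': array([ 1.28897226e+00,  3.20288310e-01,  1.56571135e+00, -3.27940398e-05,
        1.25737904e+00, -2.00552374e-02]), 'dq': array([ 0.00106536, -0.00069785, -0.00208038, -0.00075327, -0.00099139,
       -0.00053315]), 'joint_efforts': array([ 1.84500150e-04, -4.15523994e+01, -2.34163177e+01, -7.12910537e-05,
        8.18569679e-03, -7.10735961e-06]), 'tool_pos': array([0.14870788, 0.55493287, 0.23047177]), 'orientation': array([-4.09965555e-01, -3.11448732e+00,  2.78077792e-03]), 'contact_force': array([-0.56925362, -0.21360759, -0.25223418]), 'ft_torque': array([ 0.00810587, -0.0115068 ,  0.00646097]), 'grip_force': 0.0, 'grip_width': 0.0853761435953396}
scene {'intrinsics': [[438.434, 0.0, 321.964], [0.0, 438.434, 198.271], [0.0, 0.0, 1.0]], 'R': [[0.149, 0.989, 0.001], [0.827, -0.124, -0.549], [-0.543, 0.083, -0.836]], 't': [-0.097, -0.391, 1.4]}
side {'intrinsics': [[364.96, 0.0, 318.835], [0.0, 364.96, 200.07], [0.0, 0.0, 1.0]], 'R': [[0.84, -0.543, -0.009], [-0.362, -0.548, -0.754], [0.404, 0.636, -0.657]], 't': [-0.442, 0.236, 0.913]}
wrist {'intrinsics': [[320.774, 0.0, 322.914], [0.0, 320.774, 198.245], [0.0, 0.0, 1.0]], 'mount': [[0.002, -0.95, -0.311, 0.081], [1.0, 0.002, 0.0, -0.001], [0.0, -0.311, 0.95, -0.142], [0.0, 0.0, 0.0, 1.0]]}
```

View pics/scene0.png

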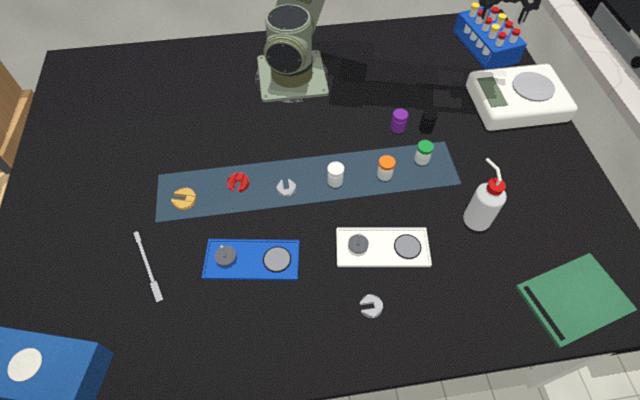

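View pics/side0.png

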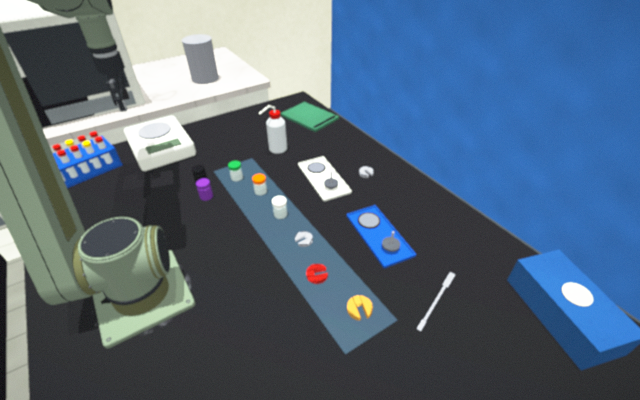

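Candidates: steel discs at (286,187) and (371,306); the robot's right is image left, so (286,187). Green jar at (424,152); purple (399,120) and black (428,122) are look-alikes, and the white jar (335,175) stays. Brass is at (183,198), red at (238,182), orange jar at (387,168). Blue hanger/pad are at (226,256)/(277,259), white at (358,244)/(407,246).

```bash
cat > h.py <<'E'
import numpy as np,cv2
from scipy.spatial.transform import Rotation as Ro
from bench import *
HSV=dict(brass=((15,90,90),(32,255,255)),red=((172,120,80),(180,255,255),(0,120,80),(6,255,255)),
 green=((50,120,50),(80,255,255)),orange=((8,150,120),(18,255,255)),blue=((105,150,80),(125,255,255)),white=((0,0,190),(180,30,255)))
def cam(n,st=None):
    m=camera_model(n);K=m["intrinsics"]
    if n!="wrist":
        R=np.array(m["R"]);t=np.array(m["t"]);return K,R.T,-R.T@t
    M=np.array(m["mount"]);Rt=Ro.from_rotvec(st["orientation"]).as_matrix()
    return K,Rt@M[:3,:3],Rt@M[:3,3]+st["tool_pos"]
def ray(c,uv,z):
    K,R,o=c;uv=np.atleast_2d(np.asarray(uv,float))
    d=np.c_[uv,np.ones(len(uv))]@np.linalg.inv(K).T@R.T
    return (o+d*((z-o[2])/d[:,2])[:,None])
def mask(p,k):
    h=cv2.cvtColor(p,cv2.COLOR_BGR2HSV);r=HSV[k];m=0
    for i in range(0,len(r),2): m=m|cv2.inRange(h,r[i],r[i+1])
    return m
def blobs(m,amin=20):
    n,l,s,c=cv2.connectedComponentsWithStats(m);return [(c[i],s[i],l==i) for i in range(1,n) if s[i][4]>=amin]
def snap(n,f=None):
    st=observe();p,d=grab_frame(n)
    if f: cv2.imwrite("pics/"+f,p)
    return p,d,cam(n,st),st
def yaw(st): # direction of tool y in the world, deg
    v=Ro.from_rotvec(st["orientation"]).as_matrix()[:,1];return np.degrees(np.arctan2(v[1],v[0]))
E
python3 - <<'E'
from h import *
for n in("scene","side"):
    p=np.load(f"pics/{n}0.npz")["p"];c=cam(n)
    for k,z in dict(brass=.014,red=.014,green=.055,orange=.055,blue=.01,white=.01).items():
        for b in blobs(mask(p,k),25)[:9]:
            q=ray(c,b[0],z)[0]
            if 0.2<q[0]<.85 and abs(q[1])<.6: print(n,k,b[0].round(),b[1][4],q[:2].round(3))
c=cam("scene")
for l,uv,z in[("steel",(286,187),.012),("clear",(335,168),.06),("purple",(400,115),.06),("black",(428,117),.06),("bh",(226,257),.026),("bp",(277,260),.009),("wh",(358,245),.026),("wp",(407,246),.009)]: print(l,ray(c,uv,z)[0][:2].round(3))
p=np.load("pics/scene0.npz")["p"]
cv2.imwrite("pics/crop0.png",cv2.resize(p[100:330,140:440],(780,598),interpolation=cv2.INTER_CUBIC))
print(yaw(observe()))
E
```

```text
scene brass [387. 161.] 131 [0.393 0.217]
scene brass [184. 199.] 377 [ 0.434 -0.326]
scene red [238. 181.] 286 [ 0.401 -0.186]
scene red [495. 186.] 234 [0.516 0.48 ]
scene green [425. 146.] 185 [0.389 0.318]
scene orange [387. 162.] 185 [0.427 0.203]
scene blue [250. 260.] 2868 [ 0.631 -0.17 ]
scene blue [ 53. 367.] 5395 [ 0.812 -0.585]
scene white [495. 169.] 73 [0.458 0.502]
scene white [336. 168.] 180 [0.392 0.076]
scene white [286. 188.] 127 [ 0.436 -0.063]
scene white [490. 197.] 353 [0.543 0.456]
scene white [380. 247.] 2607 [0.643 0.143]
scene white [150. 272.] 206 [ 0.628 -0.402]
scene white [372. 305.] 227 [0.78  0.094]
side brass [259. 178.] 76 [0.446 0.256]
side brass [359. 306.] 450 [ 0.427 -0.33 ]
side red [316. 273.] 328 [ 0.393 -0.192]
side green [307. 115.] 650 [0.778 0.479]
side green [234. 165.] 111 [0.39  0.318]
side orange [258. 179.] 52 [0.422 0.198]
side blue [381. 237.] 1670 [ 0.617 -0.185]
side white [276. 134.] 510 [0.634 0.485]
side white [324. 177.] 1102 [0.635 0.139]
steel [ 0.436 -0.063]
clear [0.429 0.067]
purple [0.273 0.277]
black [0.292 0.353]
bh [ 0.623 -0.222]
bp [ 0.64  -0.106]
wh [0.637 0.088]
wp [0.649 0.208]
75.00199765277888
```

View pics/crop0.png

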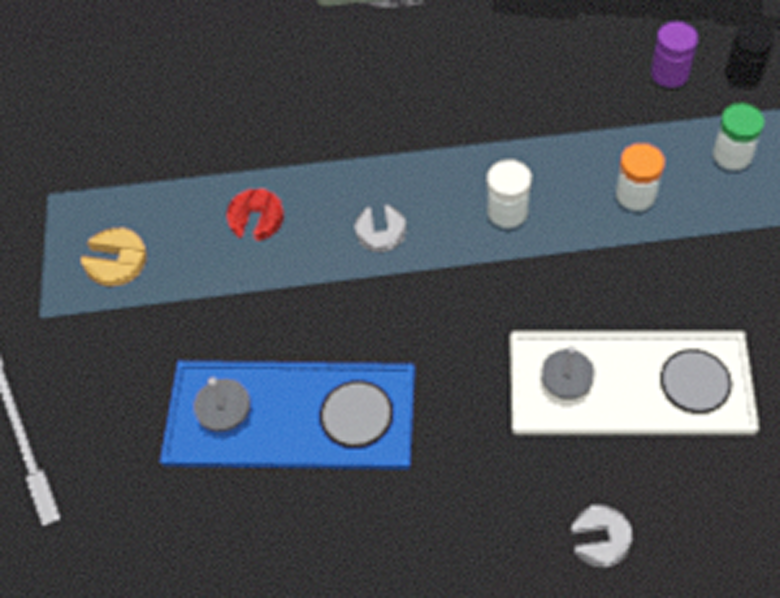

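View pics/wrist0.png

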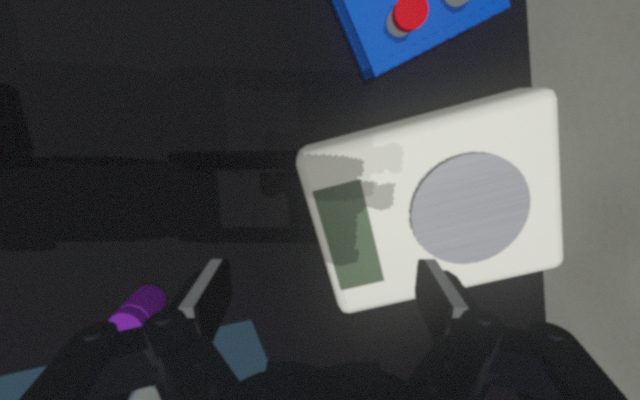

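The crop confirms the choice: steel disc on the mat at crop (380,228) with its slot towards the robot, green-lid jar at (740,135), blue tray left and white tray right. Now moving above the green jar.

```bash
python3 -m jog '[[[-32.6,-18.6,0],0,0.25],[[-32.6,-18.6,0],0,0.25],[[-32.6,-18.6,0],0,0.25],[[-32.6,-18.6,0],0,0.25],[[-32.6,-18.6,0],0,0.25],[[-32.6,-18.6,0],0,0.25],[[-32.6,-18.6,0],0,0.25],[[-32.6,-18.6,0],0,0.25],[[-32.6,-18.6,0],0,0.25],[[0,0,0],0,0.25],[[0,0,0],0,0.25]]' 40
python3 - <<'E'
from h import *
p,d,c,st=snap("wrist","w1.png")
print(yaw(st),st["tool_pos"],st["grip_width"])
for k in("green","orange"):
    for b in blobs(mask(p,k),60): print(k,b[0].round(),b[1][4],ray(c,b[0],.06)[0].round(4))
E
```

```text
clock: 1.07
tool_pos: [0.3898, 0.3165, 0.231]
orientation: [-0.416, -3.113, 0.0]
contact_force: [-0.1, 0.6, -0.0]
grip_width: 0.0641
grip_force: 0.0
74.77126848787748 [0.3898493  0.31645168 0.23102969] 0.06410475350492398
green [324. 175.] 1298 [0.3868 0.3174 0.06  ]
orange [239. 220.] 122 [0.411  0.2185 0.06  ]
```

View pics/w1.png

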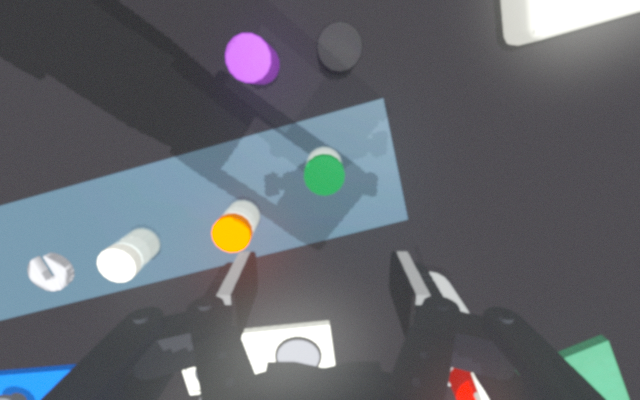

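```bash
python3 -m jog '[[[3,0,36],0,0.25],[[0,0,36],0,0.25],[[0,0,36],0,0.25],[[0,0,36],0,0.25],[[0,0,36],0,0.25],[[0,0,33],0,0.25],[[0,0,0],0,0.25],[[0,0,0],0,1],[[0,0,0],0,1],[[0,0,0],0,1],[[0,0,0],0,1],[[0,0,0],0,1]]' 40
python3 -m jog '[[[0,0,-10],0,1],[[0,0,-36],0,1],[[0,0,-36],0,1],[[0,0,-38],0,1],[[0,0,0],0,1]]'
```

```text
clock: 2.12
tool_pos: [0.3867, 0.3193, 0.0199]
orientation: [0.41, 3.112, 0.004]
contact_force: [0.2, -0.6, -1.3]
grip_width: 0.0412
grip_force: 40.5
clock: 2.53
tool_pos: [0.3898, 0.3214, 0.1466]
orientation: [0.409, 3.103, 0.018]
contact_force: [-0.1, 1.6, -0.6]
grip_width: 0.041
grip_force: 40.8
```

```bash
python3 - <<'E'
from h import *
# tray insides: fill the tray hull, take the grey parts, ellipse centres onto known heights
for n in("scene","side"):
    p=np.load(f"pics/{n}0.npz")["p"];c=cam(n);h=cv2.cvtColor(p,cv2.COLOR_BGR2HSV)
    for k,q in(("blue",(.63,-.17)),("white",(.64,.14))):
        bl=min(blobs(mask(p,k),500),key=lambda b:np.hypot(*(ray(c,b[0],.01)[0][:2]-q)))
        cn=cv2.findContours(bl[2].astype(np.uint8),cv2.RETR_EXTERNAL,cv2.CHAIN_APPROX_NONE)[0][0]
        hull=cv2.fillPoly(np.zeros(p.shape[:2],np.uint8),[cv2.convexHull(cn)],1)
        r=cv2.minAreaRect(ray(c,cn[:,0],.008)[:,:2].astype(np.float32));print(n,k,"rect",np.round(r[0],3),np.round(r[1],3),round(r[2],1))
        m=(hull>0)&((h[...,1]<90) if k=="blue" else (h[...,2]<185))
        m=cv2.morphologyEx(m.astype(np.uint8),cv2.MORPH_OPEN,np.ones((3,3)))
        for b in blobs(m,120):
            cc=cv2.convexHull(cv2.findContours(b[2].astype(np.uint8),cv2.RETR_EXTERNAL,cv2.CHAIN_APPROX_NONE)[0][0])
            e=cv2.fitEllipse(cc)
            print("  ",np.round(e[0],1),np.round(e[1],1),"z9",ray(c,e[0],.009)[0][:2].round(4),"z26",ray(c,e[0],.026)[0][:2].round(4))
E
python3 -m jog '[[[-28,-28,0],0,1],[[-28,-28,0],0,1],[[-28,-28,0],0,1],[[-28,-28,0],0,1],[[-28,-28,0],0,1],[[-28,-28,0],0,1],[[-28,-28,0],0,1],[[-28,-28,0],0,1],[[-28,-28,0],0,1],[[-28,-28,0],0,1],[[0,0,0],0,1],[[0,0,0],0,1]]'
python3 - <<'E'
from h import *
p,d,c,st=snap("wrist","w2.png");print(st["tool_pos"],yaw(st))
E
```

```text
scene blue rect [ 0.627 -0.166] [0.224 0.106] 80.7
   [224.9 255.2] [19.9 21. ] z9 [ 0.6087 -0.2274] z26 [ 0.6175 -0.2246]
   [276.6 258.8] [24.7 27.5] z9 [ 0.6365 -0.1065] z26 [ 0.6448 -0.1058]
scene white rect [0.64  0.149] [0.222 0.1  ] 81.5
   [357.8 243.9] [19.9 20.5] z9 [0.626  0.0914] z26 [0.6344 0.0886]
   [407.  246.4] [24.5 28.1] z9 [0.6502 0.2074] z26 [0.6582 0.2025]
side blue rect [ 0.625 -0.166] [0.23  0.109] 80.8
   [368.8 219.8] [14.7 21. ] z9 [ 0.6346 -0.1084] z26 [ 0.6224 -0.1213]
   [390.7 243.8] [13.6 17.1] z9 [ 0.6254 -0.2173] z26 [ 0.6134 -0.2278]
side white rect [0.639 0.148] [0.23  0.107] 81.5
clock: 3.53
tool_pos: [0.5846, -0.0263, 0.1386]
orientation: [0.416, 3.113, 0.0]
contact_force: [-0.1, 0.6, -1.0]
grip_width: 0.0414
grip_force: 41.1
[ 0.58455461 -0.02632592  0.13855449] 74.78153594847342
```

View pics/w2.png

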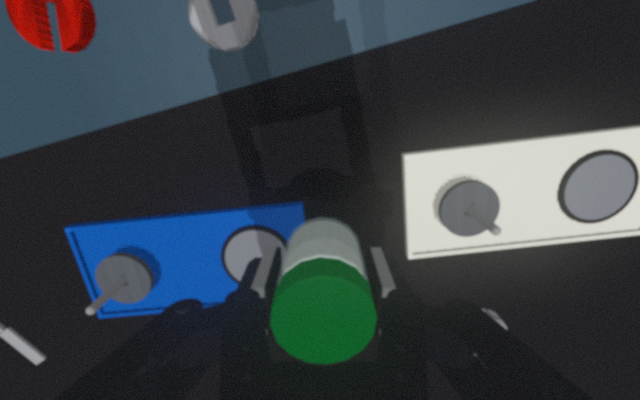

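Run:
```python
from h import *
import json
st=dict(tool_pos=np.array([.58455,-.02633,.13855]),orientation=np.array([.416,3.113,0.]))
c=cam("wrist",st)
for l,uv,z in[("b tip",(91,311),.070),("b plate",(122,277),.026),("b pad",(255,254),.009),("w tip",(496,231),.070),("w plate",(468,207),.026),("w pad",(598,185),.009)]: print(l,ray(c,uv,z)[0][:2].round(4))
```

```text
b tip [ 0.615  -0.2226]
b plate [ 0.6119 -0.2233]
b pad [ 0.6289 -0.1055]
w tip [0.6287 0.0888]
w plate [0.626 0.088]
w pad [0.6432 0.2069]
```

```bash
python3 -m jog '[[[-23,-21.6,0],0,1],[[-23,-21.6,0],0,1],[[-23,-21.6,0],0,1],[[0,0,30],0,1],[[0,0,35],0,1],[[0,0,30],0,1],[[0,0,13],0,1],[[0,0,0],0,1],[[0,0,0],0,1]]'
python3 -m jog '[[[0,0,1],0,1],[[0,0,0],0,1]]'
```

```text
clock: 4.33
tool_pos: [0.6331, -0.1031, 0.0301]
orientation: [-0.407, -3.114, -0.001]
contact_force: [0.7, 0.4, 0.2]
grip_width: 0.0411
grip_force: 40.9
clock: 4.5
tool_pos: [0.6339, -0.1039, 0.0299]
orientation: [0.408, 3.114, 0.0]
contact_force: [-0.1, 0.1, -1.2]
grip_width: 0.0414
grip_force: 40.9
```

```bash
python3 -m jog '[[[0,-3,0],0,1],[[0,0,1],0,1],[[0,0,0],0,1]]';python3 -m jog '[[[0,0,1],0,1],[[0,0,0],0,1]]'
```

```text
clock: 4.75
tool_pos: [0.633, -0.1078, 0.0284]
orientation: [0.41, 3.115, 0.0]
contact_force: [0.2, 0.9, -1.1]
grip_width: 0.0412
grip_force: 40.9
clock: 4.92
tool_pos: [0.633, -0.1077, 0.0272]
orientation: [-0.41, -3.114, -0.0]
contact_force: [0.3, 0.7, -1.1]
grip_width: 0.0414
grip_force: 40.9
```

```bash
for i in 1 2; do python3 -m jog '[[[0,0,1],0,1],[[0,0,0],0,1]]' | grep -E "pos|contact"; done
```

```text
tool_pos: [0.6332, -0.1078, 0.0269]
contact_force: [-1.3, -0.6, 3.4]
tool_pos: [0.6333, -0.1078, 0.0269]
contact_force: [-2.6, -0.2, 8.9]
```

```bash
python3 -m jog '[[[0,0,0],0,0.25],[[0,0,0],0,0.25],[[0,0,0],0,0.25],[[0,0,-20],0,0.25],[[0,0,-40],0,0.25],[[0,0,-40],0,0.25],[[0,0,-20],0,0.25]]'
python3 -m jog '[[[28.2,24.3,0],0,0.25],[[28.2,24.3,0],0,0.25],[[28.2,24.3,0],0,0.25],[[28.2,24.3,0],0,0.25],[[28.2,24.3,0],0,0.25],[[28.2,24.3,0],0,0.25],[[28.2,24.3,0],0,0.25],[[28.2,24.3,0],0,0.25],[[28.2,24.3,0],0,0.25],[[28.2,24.3,0],0,0.25],[[0,0,0],0,0.25],[[0,0,0],0,0.25]]'
python3 - <<'E'
from h import *
p,d,c,st=snap("wrist","w3.png");print(st["tool_pos"],yaw(st))
for k in("orange","green"):
    for b in blobs(mask(p,k),60): print(k,b[0].round(),b[1][4],ray(c,b[0],.06)[0].round(4))
p,d,c,st=snap("scene","s3.png")
for b in blobs(mask(p,"green"),60): print(b[0],ray(c,b[0],.063)[0].round(4))
E
```

```text
clock: 5.83
tool_pos: [0.6351, -0.1081, 0.1498]
orientation: [0.409, 3.108, -0.0]
contact_force: [0.3, -0.5, 0.5]
grip_width: 0.0641
grip_force: 0.0
clock: 6.83
tool_pos: [0.4227, 0.2012, 0.1453]
orientation: [0.404, 3.115, -0.0]
contact_force: [0.3, 0.4, -0.3]
grip_width: 0.064
grip_force: 0.0
[0.42273875 0.20119273 0.14527615] 75.2307793842423
orange [327. 206.] 2252 [0.4226 0.2036 0.06  ]
[273.524 248.696] [ 0.6366 -0.109   0.063 ]
```

```bash
python3 -m jog '[[[0,2,32],0,0.25],[[0,0,36],0,0.25],[[0,0,36],0,0.25],[[0,0,23],0,0.25],[[0,0,0],0,0.25],[[0,0,0],0,1],[[0,0,0],0,1],[[0,0,0],0,1],[[0,0,0],0,1]]'
python3 -m jog '[[[0,0,-10],0,1],[[0,0,-36],0,1],[[0,0,-36],0,1],[[0,0,-38],0,1],[[-36.2,9.9,0],0,1],[[-36.2,9.9,0],0,1],[[-36.2,9.9,0],0,1],[[-36.2,9.9,0],0,1],[[-36.2,9.9,0],0,1],[[-36.2,9.9,0],0,1],[[0,0,0],0,1],[[0,0,0],0,1]]'
```

```text
clock: 7.68
tool_pos: [0.4253, 0.2022, 0.0198]
orientation: [0.41, 3.112, 0.003]
contact_force: [0.0, -0.3, -1.0]
grip_width: 0.0413
grip_force: 40.4
clock: 8.68
tool_pos: [0.6506, 0.2028, 0.1383]
orientation: [0.412, 3.114, 0.001]
contact_force: [-0.0, 1.0, -1.4]
grip_width: 0.0412
grip_force: 41.0
```

```bash
python3 -m jog '[[[3.5,3.7,0],0,1],[[0,0,30],0,1],[[0,0,35],0,1],[[0,0,30],0,1],[[0,0,12],0,1],[[0,0,0],0,1],[[0,0,0],0,1]]'
for i in 1 2 3 4; do python3 -m jog '[[[0,0,1],0,1],[[0,0,0],0,1]]' | grep -E "pos|contact"; done
```

```text
clock: 9.27
tool_pos: [0.6462, 0.2081, 0.0323]
orientation: [0.409, 3.115, 0.001]
contact_force: [0.2, 1.3, -0.8]
grip_width: 0.0415
grip_force: 41.0
tool_pos: [0.6473, 0.208, 0.0319]
contact_force: [-0.7, -1.0, -0.7]
tool_pos: [0.6471, 0.2077, 0.03]
contact_force: [-0.1, 0.1, -1.4]
tool_pos: [0.6468, 0.2075, 0.0283]
contact_force: [0.0, 0.7, -0.9]
tool_pos: [0.647, 0.2076, 0.0277]
contact_force: [-1.2, 0.3, 2.3]
```

```bash
python3 -m jog '[[[0,0,0],0,0.25],[[0,0,0],0,0.25],[[0,0,0],0,0.25],[[0,0,-20],0,0.25],[[0,0,-38],0,0.25],[[0,0,-38],0,0.25],[[0,0,-38],0,0.1],[[0,0,-36],0,0.1]]' | head -2
python3 -m jog '[[[11.6,-37.3,0],0,0.1],[[11.6,-37.3,0],0,0.1],[[11.6,-37.3,0],0,0.1],[[11.6,-37.3,0],0,0.1],[[11.6,-37.3,0],0,0.1],[[11.6,-37.3,0],0,0.1],[[11.6,-37.3,0],0,0.1],[[11.6,-37.3,0],0,0.1],[[11.6,-37.3,0],0,0.1],[[11.6,-37.3,0],0,0.1],[[11.6,-37.3,0],0,0.1],[[11.6,-37.3,0],0,0.1]]'
python3 -m jog '[[[0,0,0],0,0.1],[[0,0,0],0,0.1]]'
cat >> h.py <<'E'
def disc(p,c,m,ztop,R):
    """disc centre and slot direction: rim points of the hull cast on the top plane, circle fit by enclosing circle; slot from the deficit"""
    b=max(blobs(m,100),key=lambda b:b[1][4])
    cn=cv2.findContours(b[2].astype(np.uint8),cv2.RETR_EXTERNAL,cv2.CHAIN_APPROX_NONE)[0][0]
    w=(ray(c,cn[:,0],ztop)[:,:2]*1e4).astype(np.float32)   # 0.1 mm units
    (x,y),r=cv2.minEnclosingCircle(w.reshape(-1,1,2));ctr=np.array([x,y])/1e4
    S=2e3;o=ctr-.05;im=cv2.fillPoly(np.zeros((200,200),np.uint8),[np.round((w/1e4-o)*S).astype(int)],1)
    disk=cv2.circle(np.zeros((200,200),np.uint8),(100,100),int((R-.002)*S),1,-1)
    hole=cv2.morphologyEx(((disk>0)&(im==0)).astype(np.uint8),cv2.MORPH_OPEN,np.ones((7,7)))
    hb=max(blobs(hole,50),key=lambda b:b[1][4]);ys,xs=np.nonzero(hb[2])
    v=cv2.fitLine(np.c_[xs,ys].astype(np.float32),cv2.DIST_L2,0,.01,.01).ravel()
    d=np.array([v[0],v[1]]);d*=np.sign(d@(hb[0]-100))
    perp=np.array([-d[1],d[0]])@(hb[0]-100)/S
    return ctr,r/1e4,np.degrees(np.arctan2(d[1],d[0])),hb[1][4]/S**2*1e6,perp
E
python3 - <<'E'
from h import *
p,d,c,st=snap("wrist","w4.png");print(st["tool_pos"],yaw(st))
print(disc(p,c,mask(p,"red"),.014,.028))
E
```

```text
clock: 10.6
tool_pos: [0.6468, 0.2076, 0.1994]
clock: 11.6
tool_pos: [0.3953, -0.19, 0.1975]
orientation: [0.409, 3.114, -0.0]
contact_force: [0.6, -0.4, 0.7]
grip_width: 0.0772
grip_force: 0.0
clock: 11.77
tool_pos: [0.3956, -0.1901, 0.1975]
orientation: [0.417, 3.113, 0.0]
contact_force: [-0.3, 0.2, 0.4]
grip_width: 0.0769
grip_force: 0.0
[ 0.39563789 -0.19013349  0.19747675] 74.7360616945514
(array([ 0.39551963, -0.18786826]), 0.028384552001953126, np.float32(-19.958494), np.float64(532.25), np.float64(-5.588479525553725e-05))
```

View pics/w4.png

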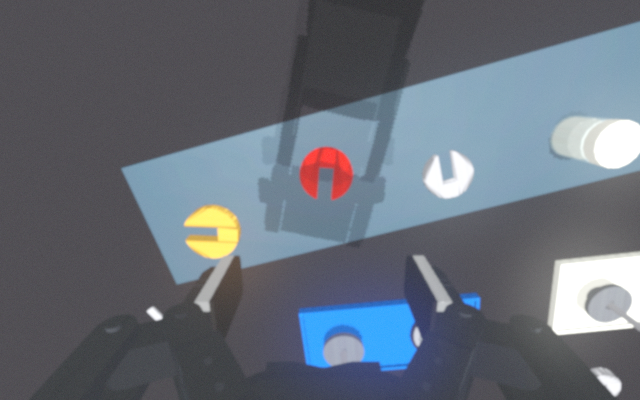

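```bash
python3 -m jog '[[[0.6,2.1,36],4.7,0.1],[[0,0,36],0,0.1],[[0,0,36],0,0.1],[[0,0,36],0,0.1],[[0,0,36],0,0.1],[[0,0,16],0,0.1],[[0,0,0],0,0.1],[[0,0,0],0,0.1]]'
python3 - <<'E'
from h import *
p=cv2.imread("pics/w4.png");st=dict(tool_pos=np.array([.39564,-.19013,.19748]),orientation=np.array([.417,3.113,0.]));c=cam("wrist",st)
print("brass",disc(p,c,mask(p,"brass"),.014,.03))
h=cv2.cvtColor(p,cv2.COLOR_BGR2HSV);m=((h[...,1]<60)&(h[...,2]>120)).astype(np.uint8);m[:,:400]=0;m[:,500:]=0;m[250:]=0
print("steel",disc(p,c,m,.012,.025))
E
```

```text
clock: 12.48
tool_pos: [0.3971, -0.1854, 0.0008]
orientation: [-0.534, -3.094, -0.001]
contact_force: [-0.3, -0.2, 0.9]
grip_width: 0.0766
grip_force: 0.0
brass (array([ 0.425446  , -0.32630227]), 0.03275572814941406, np.float32(-106.88104), np.float64(376.0), np.float64(-0.00032763869571994595))
steel (array([ 0.4295356 , -0.06526343]), 0.02871651611328125, np.float32(-179.51598), np.float64(213.25), np.float64(0.0003409343810783724))
```

```bash
python3 -m jog '[[[0,0,2],0,0.1],[[0,0,0],0,0.3],[[0,0,0],0,1],[[0,0,0],0,1],[[0,0,0],0,1],[[0,0,0],0,1]]' 60
python3 -m jog '[[[0,0,-10],0,1],[[0,0,-30],0,1],[[0,0,-36],0,1],[[0,0,-36],0,1],[[0,0,0],0,1],[[0,0,0],0,1]]'
python3 - <<'E'
from h import *
p,d,c,st=snap("wrist","w5.png");print(st["tool_pos"],yaw(st))
E
```

```text
clock: 12.98
tool_pos: [0.3977, -0.1869, 0.0011]
orientation: [0.537, 3.092, -0.001]
contact_force: [-0.8, 1.8, 8.6]
grip_width: 0.0534
grip_force: 61.6
clock: 13.48
tool_pos: [0.3977, -0.1872, 0.1136]
orientation: [0.537, 3.089, -0.003]
contact_force: [-0.0, -0.1, -3.2]
grip_width: 0.0533
grip_force: 64.7
[ 0.39766294 -0.1871515   0.11362219] 70.28887294359626
```

View pics/w5.png

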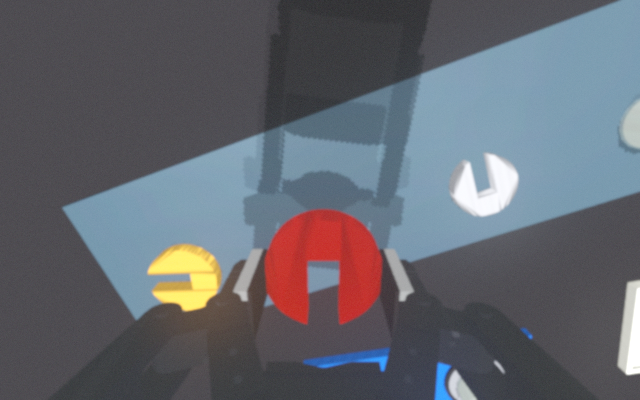

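Disc held level and centred (image centre about (323,266)). Moving it past the white rod to sight the rod tip.

```bash
python3 -m jog '[[[-18.5,33.8,0],0,1],[[-18.5,33.8,0],0,1],[[-18.5,33.8,0],0,1],[[-18.5,33.8,0],0,1],[[-18.5,33.8,0],0,1],[[-18.5,33.8,0],0,1],[[-18.5,33.8,0],0,1],[[-18.5,33.8,0],0,1],[[-18.5,33.8,0],0,1],[[-18.5,33.8,0],0,1],[[0,0,0],0,1],[[0,0,0],0,1]]'
python3 - <<'E'
from h import *
p,d,c,st=snap("wrist","w6.png");print(st["tool_pos"],yaw(st))
m=mask(p,"red");b=max(blobs(m,500),key=lambda b:b[1][4]);print(b[1],b[0])
# held disc, top face in tool coordinates from depth
M=np.array(camera_model("wrist")["mount"]);K=np.array(camera_model("wrist")["intrinsics"])
ys,xs=np.nonzero(b[2]&(d>0));z=d[ys,xs];X=np.c_[(xs-K[0,2])/K[0,0]*z,(ys-K[1,2])/K[1,1]*z,z]@M[:3,:3].T+M[:3,3]
t=X[np.abs(X[:,2]-np.median(X[:,2]))<.004];A=np.c_[t[:,:2],np.ones(len(t))];print("top plane",np.linalg.lstsq(A,t[:,2],rcond=None)[0],np.median(t[:,2]),t.min(0),t.max(0))
cv2.imwrite("pics/w6c.png",cv2.resize(p[100:400,160:480],(640,600),interpolation=cv2.INTER_CUBIC))
E
```

```text
clock: 14.53
tool_pos: [0.6841, 0.0708, 0.1076]
orientation: [-0.533, -3.091, 0.002]
contact_force: [-0.5, -0.9, -3.1]
grip_width: 0.0532
grip_force: 64.9
[0.68414873 0.07081782 0.10759821] 70.4395899629835
[ 265  209  117  115 8901] [322.77474441 262.17728345]
top plane [ 0.00317723  0.00021312 -0.01150416] -0.011547890478683515 [-0.02650109 -0.02755437 -0.0135683 ] [ 0.02872693  0.02597254 -0.00748335]
```

View pics/w6c.png

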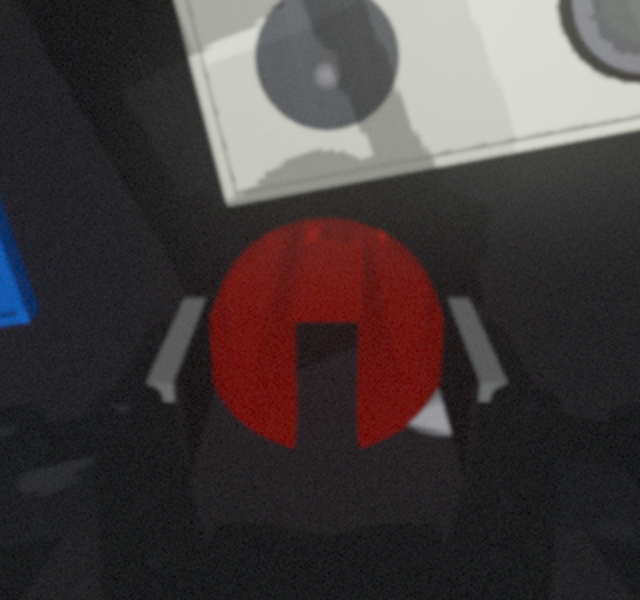

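```bash
python3 -m jog '[[[28.4,0,0],0,1],[[28.4,0,0],0,1],[[0,0,0],0,1],[[0,0,0],0,1],[[0,0,25],0,1],[[0,0,0],0,1],[[0,0,0],0,1]]'
python3 -m jog '[[[0,0,15],0,1],[[0,0,15],0,1],[[0,0,15],0,1],[[0,0,6],0,1],[[0,0,0],0,1],[[0,0,0],0,1]]'
```

```text
clock: 15.17
tool_pos: [0.63, 0.0874, 0.0849]
orientation: [-0.538, -3.091, 0.002]
contact_force: [0.1, -0.1, -2.3]
grip_width: 0.0533
grip_force: 65.0
clock: 15.67
tool_pos: [0.6318, 0.0882, 0.0359]
orientation: [0.538, 3.094, 0.0]
contact_force: [0.6, -0.4, -2.6]
grip_width: 0.0533
grip_force: 65.0
```

```bash
python3 -m jog '[[[0,0,5],0,1],[[0,0,0],0,1],[[0,0,0],0,1]]' | grep -E "pos|contact"; for i in 1 2 3; do python3 -m jog '[[[0,0,1],0,1],[[0,0,0],0,1]]' | grep -E "pos|contact"; done
```

```text
tool_pos: [0.6314, 0.0885, 0.0308]
contact_force: [-0.3, 0.0, -3.8]
tool_pos: [0.6313, 0.0885, 0.0295]
contact_force: [0.1, -0.4, -2.6]
tool_pos: [0.6311, 0.0885, 0.0282]
contact_force: [-0.1, -0.6, -3.2]
tool_pos: [0.6313, 0.0885, 0.0273]
contact_force: [-1.0, 0.5, -2.7]
```

```bash
for i in 1 2; do python3 -m jog '[[[0,0,0.7],0,1],[[0,0,0],0,1]]' | grep -E "pos|contact"; done
```

```text
tool_pos: [0.6313, 0.0885, 0.0273]
contact_force: [-1.6, 0.1, 2.2]
tool_pos: [0.6312, 0.0885, 0.0272]
contact_force: [-2.4, -0.8, 6.7]
```

```bash
python3 -m jog '[[[0,0,0],0,0.1],[[0,0,0],0,0.1],[[0,0,0],0,0.1],[[0,0,-15],0,0.1],[[0,0,-35],0,0.1],[[0,0,-38],0,0.1],[[0,0,-38],0,0.1],[[0,0,-38],0,0.1],[[0,0,0],0,0.1]]'
python3 - <<'E'
from h import *
p,d,c,st=snap("wrist","w7.png");print(st["tool_pos"],disc(p,c,mask(p,"red"),.040,.028))
E
python3 -m jog '[[[4.5,-38.3,0],0,0.1],[[4.5,-38.3,0],0,0.1],[[4.5,-38.3,0],0,0.1],[[4.5,-38.3,0],0,0.1],[[4.5,-38.3,0],0,0.1],[[4.5,-38.3,0],0,0.1],[[4.5,-38.3,0],0,0.1],[[4.5,-38.3,0],0,0.1],[[4.5,-38.3,0],0,0.1],[[4.5,-38.3,0],0,0.1],[[4.5,-38.3,0],0,0.1],[[4.5,-38.3,0],0,0.1]]'
python3 -m jog '[[[0,0,0],7.15,0.1],[[0,0,0],7.15,0.1],[[0,0,0],7.15,0.1],[[0,0,0],7.15,0.1],[[0,0,0],7.15,0.1],[[0,0,0],7.15,0.1],[[0,0,0],7.15,0.1],[[0,0,0],7.15,0.1],[[0,0,0],7.15,0.1],[[0,0,0],7.15,0.1],[[0,0,0],7.15,0.1],[[0,0,0],7.15,0.1]]'
python3 -m jog '[[[0,0,0],1.2,0.1],[[0,0,0],0,0.1]]'
python3 - <<'E'
from h import *
p,d,c,st=snap("wrist","w8.png");print(st["tool_pos"],yaw(st))
m=mask(p,"brass");h=cv2.cvtColor(p,cv2.COLOR_BGR2HSV)
print(disc(p,c,m,.014,.030))
E
```

```text
clock: 17.5
tool_pos: [0.6356, 0.089, 0.1988]
orientation: [0.535, 3.08, 0.008]
contact_force: [1.5, -0.2, 0.7]
grip_width: 0.0772
grip_force: 0.0
[0.63557057 0.08896061 0.19882089] (array([0.62878062, 0.0881791 ]), 0.027357815551757814, np.float32(-29.042912), np.float64(649.5), np.float64(0.0025422401141900097))
clock: 18.55
tool_pos: [0.4237, -0.3271, 0.1884]
orientation: [-0.537, -3.093, -0.002]
contact_force: [0.3, 0.2, -0.4]
grip_width: 0.0769
grip_force: 0.0
clock: 19.55
tool_pos: [0.4248, -0.3256, 0.1882]
orientation: [-2.504, -1.892, 0.001]
contact_force: [-0.3, 0.2, -0.7]
grip_width: 0.0768
grip_force: 0.0
clock: 19.72
tool_pos: [0.4249, -0.3257, 0.1887]
orientation: [-2.517, -1.877, 0.001]
contact_force: [-1.4, 0.1, -0.3]
grip_width: 0.0764
grip_force: 0.0
[ 0.42493899 -0.32569716  0.1886998 ] -16.583599195584934
(array([ 0.42775952, -0.32833811]), 0.030563076782226563, np.float32(-108.040215), np.float64(554.25), np.float64(0.0001362221118602096))
```

View pics/w7.png

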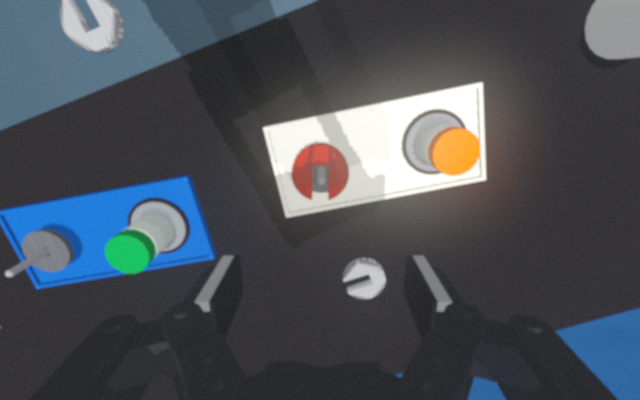

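View pics/w8.png

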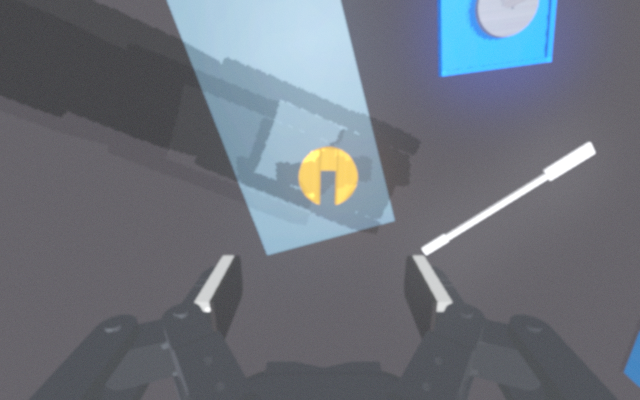

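Picture w7 shows the red disc seated with the rod in its slot at (320,175), and both jars on their pads. In w8 the brass disc is at (328,176), slot towards the bottom, with the spatula clear of the fingers.

```bash
python3 -m jog '[[[-1.7,3.5,36],1.4,0.1],[[0,0,36],0,0.1],[[0,0,36],0,0.1],[[0,0,36],0,0.1],[[0,0,30],0,0.1],[[0,0,13],0,0.1],[[0,0,0],0,0.1],[[0,0,0],0,0.2],[[0,0,0],0,1],[[0,0,0],0,1],[[0,0,0],0,1],[[0,0,0],0,1]]' 60
python3 -m jog '[[[0,0,-10],0,1],[[0,0,-30],0,1],[[0,0,-36],0,1],[[0,0,-36],0,1],[[0,0,0],0,1],[[0,0,0],0,1]]'
cat >> h.py <<'E'
def held(p,d,m):
    b=max(blobs(m,500),key=lambda b:b[1][4])
    M=np.array(camera_model("wrist")["mount"]);K=np.array(camera_model("wrist")["intrinsics"])
    ys,xs=np.nonzero(b[2]&(d>0)&(d<.2));z=d[ys,xs];X=np.c_[(xs-K[0,2])/K[0,0]*z,(ys-K[1,2])/K[1,1]*z,z]@M[:3,:3].T+M[:3,3]
    t=X[np.abs(X[:,2]-np.median(X[:,2]))<.004];A=np.c_[t[:,:2],np.ones(len(t))]
    cc,r=cv2.minEnclosingCircle((t[:,:2]*1e3).astype(np.float32).reshape(-1,1,2))
    return np.linalg.lstsq(A,t[:,2],rcond=None)[0].round(4),np.round(cc,1),round(r,1)
E
python3 - <<'E'
from h import *
p,d,c,st=snap("wrist","w9.png");print(st["tool_pos"],yaw(st),held(p,d,mask(p,"brass")))
E
```

```text
clock: 20.77
tool_pos: [0.4291, -0.3293, 0.0045]
orientation: [2.54, 1.843, 0.001]
contact_force: [0.2, 0.3, 7.3]
grip_width: 0.0565
grip_force: 64.6
clock: 21.27
tool_pos: [0.4293, -0.3295, 0.1174]
orientation: [2.539, 1.841, 0.003]
contact_force: [0.1, 0.3, -3.8]
grip_width: 0.0565
grip_force: 65.2
[ 0.42928986 -0.32948275  0.11743456] -18.09741140271861 (array([ 0.0083,  0.0005, -0.0084]), array([-0.8, -0.5]), 30.5)
```

```bash
python3 -m jog '[[[19.6,28.8,0],0,1],[[19.6,28.8,0],0,1],[[19.6,28.8,0],0,1],[[19.6,28.8,0],0,1],[[19.6,28.8,0],0,1],[[0,0,0],0,1],[[0,0,0],0,1]]'
python3 - <<'E'
from h import *
p,d,c,st=snap("wrist","w10.png");print(st["tool_pos"],yaw(st),held(p,d,mask(p,"brass")))
cv2.imwrite("pics/w10c.png",cv2.resize(p[60:360,160:480],(640,600),interpolation=cv2.INTER_CUBIC))
E
```

```text
clock: 21.9
tool_pos: [0.5957, -0.2787, 0.1117]
orientation: [-2.537, -1.845, 0.004]
contact_force: [-1.0, 0.2, -3.1]
grip_width: 0.0566
grip_force: 65.3
[ 0.59567443 -0.27871488  0.11173745] -17.95750395496312 (array([ 0.0084,  0.0002, -0.0084]), array([-0.7, -0.5]), 30.5)
```

View pics/w10c.png

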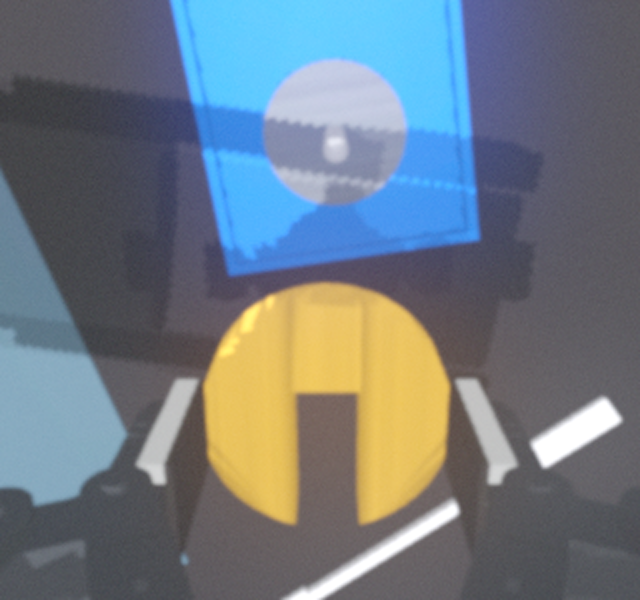

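Rod tip seen at full-frame pixel (327.5,134): go 60 mm along tool x and 2 mm along y, then lower.

```bash
python3 -m jog '[[[30,1,0],0,1],[[30,1,0],0,1],[[0,0,0],0,1],[[0,0,0],0,1],[[0,0,25],0,1],[[0,0,0],0,1],[[0,0,0],0,1]]'
python3 -m jog '[[[0,0,15],0,1],[[0,0,15],0,1],[[0,0,15],0,1],[[0,0,4],0,1],[[0,0,0],0,1],[[0,0,0],0,1]]'
```

```text
clock: 22.53
tool_pos: [0.6137, -0.2245, 0.0883]
orientation: [-2.541, -1.84, 0.005]
contact_force: [-0.1, -0.6, -2.0]
grip_width: 0.0565
grip_force: 65.4
clock: 23.03
tool_pos: [0.6164, -0.2245, 0.0417]
orientation: [2.543, 1.843, 0.001]
contact_force: [-0.1, -1.2, -2.4]
grip_width: 0.0565
grip_force: 65.4
```

```bash
for i in 1 2 3 4; do python3 -m jog '[[[0,0,1],0,1],[[0,0,0],0,1]]' | grep -E "pos|contact"; done
```

```text
tool_pos: [0.6167, -0.2242, 0.041]
contact_force: [-0.1, 0.1, -2.5]
tool_pos: [0.6163, -0.2239, 0.0393]
contact_force: [-1.0, 0.4, -3.0]
tool_pos: [0.6161, -0.2238, 0.0379]
contact_force: [-0.5, -0.2, -2.0]
tool_pos: [0.616, -0.2238, 0.0367]
contact_force: [-0.0, 0.4, -2.6]
```

```bash
python3 -m jog '[[[0,0,4],0,1],[[0,0,0],0,1],[[0,0,0],0,1]]' | grep -E "pos|contact"; for i in 1 2 3; do python3 -m jog '[[[0,0,0.8],0,1],[[0,0,0],0,1]]' | grep -E "pos|contact"; done
```

```text
tool_pos: [0.6159, -0.2238, 0.0324]
contact_force: [0.1, 0.7, -1.5]
tool_pos: [0.6161, -0.2239, 0.0319]
contact_force: [-0.4, -0.0, -2.7]
tool_pos: [0.6161, -0.2238, 0.0312]
contact_force: [0.5, -0.9, -2.7]
tool_pos: [0.6162, -0.2239, 0.0306]
contact_force: [-0.1, -0.9, -1.5]
```

```bash
for i in 1 2; do python3 -m jog '[[[0,0,0.7],0,1],[[0,0,0],0,1]]' | grep -E "pos|contact"; done
```

```text
tool_pos: [0.6162, -0.224, 0.0305]
contact_force: [-1.9, -0.3, 3.2]
tool_pos: [0.6162, -0.2239, 0.0305]
contact_force: [-2.5, 0.7, 7.7]
```

```bash
python3 -m jog '[[[0,0,0],0,0.1],[[0,0,0],0,0.1],[[0,0,0],0,0.1],[[0,0,-15],0,0.1],[[0,0,-35],0,0.1],[[0,0,-38],0,0.1],[[0,0,-38],0,0.1],[[0,0,-34],0,0.1],[[0,0,0],0,0.1],[[0,0,0],0,0.1]]'
python3 - <<'E'
from h import *
p,d,c,st=snap("wrist","w11.png");print(st["tool_pos"],disc(p,c,mask(p,"brass"),.040,.030))
E
python3 -m jog '[[[13.4,-32.4,0],0,0.15],[[13.4,-32.4,0],0,0.15],[[13.4,-32.4,0],0,0.15],[[13.4,-32.4,0],0,0.15],[[13.4,-32.4,0],0,0.15],[[13.4,-32.4,0],0,0.15],[[13.4,-32.4,0],0,0.15],[[0,0,0],7,0.15],[[0,0,0],7,0.15],[[0,0,0],7,0.15],[[0,0,0],7,0.15],[[0,0,0],7,0.15]]' | head -2
python3 -m jog '[[[0,0,0],7,0.15],[[0,0,0],7,0.15],[[0,0,0],7,0.15],[[0,0,0],7,0.15],[[0,0,0],7,0.15],[[0,0,0],2,0.15],[[0,0,0],0,0.15],[[0,0,0],0,0.15]]' | head -2
python3 - <<'E'
from h import *
p,d,c,st=snap("wrist","w12.png");print(st["tool_pos"],yaw(st),st["grip_width"])
h=cv2.cvtColor(p,cv2.COLOR_BGR2HSV);m=((h[...,1]<60)&(h[...,2]>110)).astype(np.uint8);m[:110]=0;m[240:]=0;m[:,:250]=0;m[:,400:]=0
print("steel",disc(p,c,m,.012,.025))
E
```

```text
clock: 25.62
tool_pos: [0.6174, -0.2243, 0.1917]
orientation: [2.539, 1.842, 0.005]
contact_force: [-0.6, -1.3, -0.5]
grip_width: 0.0769
grip_force: 0.0
[ 0.61738514 -0.22432128  0.19170588] (array([ 0.61552915, -0.22304236]), 0.029441949462890624, np.float32(-107.110405), np.float64(593.0), np.float64(5.191090989474123e-06))
clock: 26.67
tool_pos: [0.4284, -0.0639, 0.1872]
clock: 27.33
tool_pos: [0.4288, -0.0641, 0.1877]
[ 0.42880787 -0.06408999  0.18768202] -90.03145902942809 0.07252727718636877
steel (array([ 0.43243823, -0.06423565]), 0.027300491333007812, np.float32(-177.90259), np.float64(362.75), np.float64(-0.00026852992529256364))
```

View pics/w12.png

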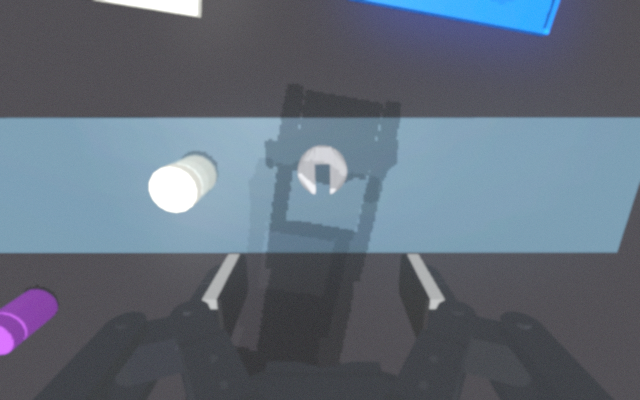

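Steel disc at (322,170), slot opening downward, white-lidded jar (182,185) well clear of the fingers.

```bash
python3 -m jog '[[[5.5,0,36],-1,0.15],[[0,0,36],0,0.15],[[0,0,36],0,0.15],[[0,0,36],0,0.15],[[0,0,30],0,0.15],[[0,0,12],0,0.15],[[0,0,0],0,0.15],[[0,0,0],0,0.25],[[0,0,0],0,1],[[0,0,0],0,1],[[0,0,0],0,1],[[0,0,0],0,1]]' 60
python3 -m jog '[[[0,0,-10],0,1],[[0,0,-30],0,1],[[0,0,-36],0,1],[[0,0,-36],0,1],[[0,0,0],0,1],[[0,0,0],0,1]]'
python3 - <<'E'
from h import *
p,d,c,st=snap("wrist","w13.png");print(st["tool_pos"],yaw(st))
h=cv2.cvtColor(p,cv2.COLOR_BGR2HSV);m=((h[...,1]<70)&(h[...,2]>90)&(d<.165)&(d>.12)).astype(np.uint8);m[:,:265]=0;m[:,380:]=0;m[340:]=0
print(held(p,d,cv2.morphologyEx(m,cv2.MORPH_OPEN,np.ones((3,3)))))
cv2.imwrite("pics/w13c.png",p[130:400,160:480])
E
```

```text
clock: 28.38
tool_pos: [0.4361, -0.0643, 0.0046]
orientation: [3.141, 0.025, 0.005]
contact_force: [-2.1, 1.5, 7.0]
grip_width: 0.0462
grip_force: 61.4
clock: 28.88
tool_pos: [0.4367, -0.0645, 0.1174]
orientation: [3.14, 0.025, 0.01]
contact_force: [0.3, 0.1, -2.1]
grip_width: 0.0469
grip_force: 62.5
[ 0.43665504 -0.06452873  0.11743215] -89.092342345656
(array([ 0.0122, -0.0017, -0.0063]), array([-4.2,  1. ]), 25.9)
```

View pics/w13c.png

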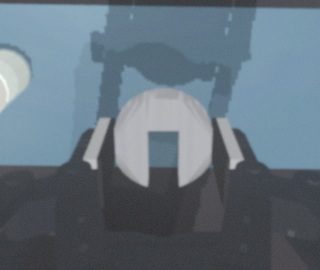

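```bash
python3 -m jog '[[[24,28.6,0],0,1],[[24,28.6,0],0,1],[[24,28.6,0],0,1],[[24,28.6,0],0,1],[[24,28.6,0],0,1],[[0,0,0],6.3,1],[[0,0,0],6.3,1],[[0,0,0],6.3,1],[[0,0,0],0,1],[[0,0,0],0,1]]'
python3 - <<'E'
from h import *
p,d,c,st=snap("wrist","w14.png");print(st["tool_pos"],yaw(st))
cv2.imwrite("pics/w14c.png",cv2.resize(p[60:360,160:480],(640,600),interpolation=cv2.INTER_CUBIC))
E
```

```text
clock: 29.77
tool_pos: [0.5563, -0.205, 0.1131]
orientation: [-3.103, 0.487, 0.006]
contact_force: [0.6, 1.0, -0.9]
grip_width: 0.0466
grip_force: 62.6
[ 0.55634216 -0.20497741  0.11313614] -107.84035043445657
```

View pics/w14c.png

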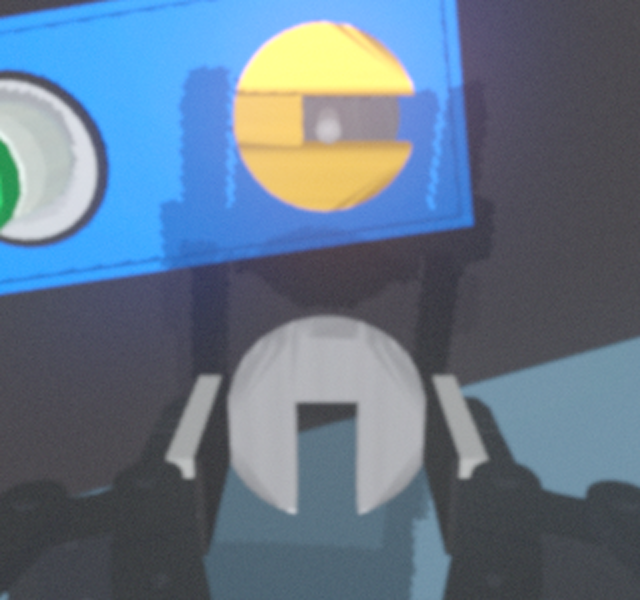

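```bash
python3 -m jog '[[[32.8,0,0],0,1],[[32.7,0,0],0,1],[[0,0,0],0,1],[[0,0,0],0,1],[[0,0,25],0,1],[[0,0,0],0,1],[[0,0,0],0,1]]'
python3 -m jog '[[[0,0,15],0,1],[[0,0,15],0,1],[[0,0,5],0,1],[[0,0,0],0,1],[[0,0,0],0,1]]'
```

```text
clock: 30.4
tool_pos: [0.6175, -0.2247, 0.0886]
orientation: [-3.102, 0.49, 0.008]
contact_force: [0.7, -0.7, -1.7]
grip_width: 0.0467
grip_force: 62.6
clock: 30.82
tool_pos: [0.6199, -0.2256, 0.056]
orientation: [3.103, -0.491, 0.001]
contact_force: [-0.2, -0.1, -2.4]
grip_width: 0.0471
grip_force: 62.6
```

```bash
python3 -m jog '[[[0,0,4],0,1],[[0,0,0],0,1],[[0,0,0],0,1]]' | grep -E "pos|contact"; for i in 1 2 3; do python3 -m jog '[[[0,0,0.8],0,1],[[0,0,0],0,1]]' | grep -E "pos|contact"; done
```

```text
tool_pos: [0.6199, -0.2256, 0.0516]
contact_force: [-1.1, 0.1, -2.1]
tool_pos: [0.6198, -0.2256, 0.0505]
contact_force: [0.0, 0.6, -1.4]
tool_pos: [0.6197, -0.2256, 0.0494]
contact_force: [-0.5, 0.7, -1.0]
tool_pos: [0.6196, -0.2256, 0.0485]
contact_force: [0.4, -0.3, -1.2]
```

```bash
python3 -m jog '[[[0,0,1.5],0,1],[[0,0,0],0,1],[[0,0,0],0,1]]' | grep -E "pos|contact"; for i in 1 2 3 4; do python3 -m jog '[[[0,0,0.7],0,1],[[0,0,0],0,1]]' | grep -E "pos|contact"; done
```

```text
tool_pos: [0.6196, -0.2255, 0.047]
contact_force: [0.2, 0.1, -2.0]
tool_pos: [0.6197, -0.2255, 0.0464]
contact_force: [-0.6, -0.1, -2.3]
tool_pos: [0.6197, -0.2256, 0.0457]
contact_force: [-1.1, -0.4, -1.5]
tool_pos: [0.6196, -0.2256, 0.0449]
contact_force: [-0.7, 0.1, -2.5]
tool_pos: [0.6197, -0.2256, 0.0448]
contact_force: [-0.5, 1.4, 0.6]
```

```bash
python3 -m jog '[[[0,0,0],0,0.2],[[0,0,0],0,0.2],[[0,0,0],0,0.2],[[0,0,-15],0,0.2],[[0,0,-35],0,0.2],[[0,0,-38],0,0.2],[[-30,0,-30],0,0.2],[[-30,0,-30],0,0.2],[[0,0,0],0,0.2],[[0,0,0],0,0.2]]'
python3 - <<'E'
from h import *
p,d,c,st=snap("wrist","w15.png");print(st["tool_pos"],yaw(st))
q,_,cs,_=snap("scene","s15.png")
m=mask(p,"brass");print("brass",disc(p,c,m,.040,.030))
a=p[40:340,160:480];b=q[200:320,180:460]
cv2.imwrite("pics/fin.png",np.vstack([cv2.resize(a,(400,300)),cv2.resize(b,(400,171))]) if 0 else np.hstack([a,cv2.resize(b,(480,300))[:, :480]]))
for k in("green","orange"):
    bb=max((x for x in blobs(mask(q,k),40)),key=lambda x:x[1][4] if x[0][0]<450 else 0);print(k,bb[0],ray(cs,bb[0],.064)[0].round(4))
E
```

```text
clock: 33.32
tool_pos: [0.5638, -0.2075, 0.194]
orientation: [3.102, -0.491, 0.008]
contact_force: [0.1, -0.1, -0.1]
grip_width: 0.0683
grip_force: 0.0
[ 0.56382874 -0.20751017  0.19403306] -108.00695210434854
brass (array([ 0.61547202, -0.22436934]), 0.028766461181640626, np.float32(-105.15468), np.float64(1968.75), np.float64(0.0016984243028126086))
green [273.52208835 248.73493976] [ 0.6372 -0.1089  0.064 ]
orange [410.39748954 234.18828452] [0.6468 0.2071 0.064 ]
```

View pics/fin.png

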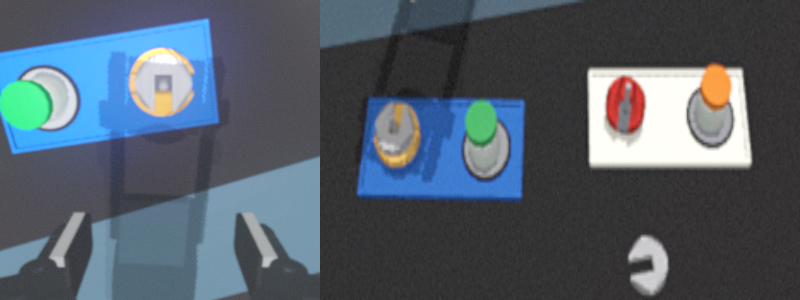

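The final picture shows steel on brass with the rod in both slots, which are crossed at (163,82). Red is on the white hanger at (625,105), and both jars are upright on their pads. Handing in.

```bash
python3 -c "from bench import *; print(finish_job())"
```

```text
the job is handed in; nothing more can be done
None
```

Both kits are made up and handed in at about 33 s of the 109 s allowed. In the last pictures the discs sit on their rods with the blue pair's slots crossed, and both jars stand on their pads. No verdict came back from the hand-in.

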